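# Lever up the chipping stone

## Task

The mosaic cutter's chipping stone sits on a hinged board that must be tilted up at its overhanging front edge. Take the steel pry bar off the two battens, lay it across the saddle brick with the blade four or five centimetres under the edge of the board, let go, and press its paddle end well down, close to the table, so that the edge rises by at least 15 mm. The stiff hinge holds the board up: leave the bar lying in place, and do not touch the board or its stand with the gripper.

Things in the scene. Friction and masses are not known exactly. Their poses are not given: they have to be found in the camera images.
- bar: Loose flat steel pry bar, 440 long, 12 thick, 0.8 kg. Origin: mid-length, underside; x along it to the blade (last 50, 30 wide, 8 thick, bright; tip x=+220). Shaft 20 wide. Paddle to press: x=-160 to -220, 36 wide. Centre of mass x=-17. Starts flat on two fixed 30 high battens crossing at x=+-120 (+-20), blade roughly to world -y. A wooden lath of its length lies 80 beside it: leave that.
- brick: Fulcrum: fixed red saddle brick, 100 wide (x), 60 deep (y). Across its top along x lies a round steel rod, top at 110 over the table, between two cheeks 126 high that leave a 64 wide opening. Lay the bar along y over the rod between the cheeks. Origin: centre of its underside, on the table; 80 to 100 mm in front of the board's edge. A brick without rod is a bystander.
- stand: Fixed stand with hinged board and stone. Origin: on the table below the middle of the front edge of the lowered board; y points forward to the brick, z up. Board 200 wide (x), 16 thick, dark steel strip on its edge, underside at 138 when down; it overhangs the stand's front face by 80, so push the bar's tip 35 to 60 mm under the edge. The stone begins 120 behind the edge, top 200 high.
- cradle (a joint): Tilt of the board (3 kg with stone) about its hinge 280 mm behind the edge, rad: 0 down, 0.055 = edge 15 mm up. Stiff: it stays where left. A bar let go level on the brick sinks some 40 mm at the paddle until its blade meets the board; then 10 to 25 N on the paddle raises the board. Paddle top pressed to about 25 mm over the table: edge up 20 mm or more.

How it is judged:
By the outcome, as a careful person would: the job done as asked, in the order asked, and still so for the second after the job is handed in, with the robot touching nothing.
It also fails if it takes over 53 s, if anything falls off the work surface, if the arm or the gripper's body presses on something with over 40 N, if the wrist force passes 120 N, or if a joint passes its speed limit or range.

## Robot

A 6-joint arm with a two-finger parallel gripper is mounted at the origin on the work surface. World frame = base frame: x ahead of the robot, y to its left, z up, the work surface at z = 0. Lengths are in m, angles in rad, forces in N, time in s.
With the tool pointing down it reaches from about 0.275 to 0.75 m from the base axis. Payload 10.2 kg.
Tool frame: the origin (TCP) lies midway between the tips of the shut fingers; the grasp point (between the pads) lies 19 mm behind it (env.hold_point_z is the distance from the TCP to the grasp point, in m); z points along the fingers, y is the line along which they close (so a half turn about z gives the same grasp; the last joint's range is limited). The gripper opens to 85 mm and grips with 20 to 120 N. Pads are 22 mm wide; open, the fingers measure 114 mm over their backs; the gripper's body (76 mm by 85 mm) begins 54 mm behind the grasp point. The pads swing forward as they close: fully open they stand 13 mm farther back than shut.
Start: joints at [-1.325, 0.313, 1.498, -0, 1.331, -0.223], TCP at [0.237, -0.468, 0.231] pointing down, gripper open.
Joint ranges: [-2.94, 2.94], [-0.97, 2.17], [0.19, 2.56], [-1.23, 4.37], [0.02, 3.11], [-2.88, 2.88]. Speed limits (rad/s): [2.39, 2.39, 3.01, 3.14, 3.14, 3.14].

## Interface

Orientations are given as a unit quaternion [x, y, z, w].
In Python, from bench import env, kinematics, monitor, eyes, job gives the robot as it stands. The module is installed in compiled form; this text tells all that it offers. Calls block until the motion is done:
- env.reach(position, orientation): joint-space move of the TCP to a pose.
- env.movel(position, velocity=0.15, frame=None, guard=None): straight line of the TCP; frame=None keeps the orientation; velocity is the mean speed in m/s. With guard (N) it stops when the force on the tool has changed by that much, and returns True; else False.
- env.set_joints(angles): joint-space move.
- env.release() and env.close_gripper(effort=None): open the fingers fully, or close them until they stop; effort is the grip in N (None keeps the last).
- env.hold(seconds).
- kinematics.ik(position, orientation): joint angles nearest the present ones, or None.
- monitor.sense(): the state.
- eyes.grab_frame(name): name is "scene" or "top"; returns a dict with "frame" (400x640x3 uint8, red, green, blue), "mtx" (3x3 intrinsics, pixels), "view" (4x4, takes a point from world to camera coordinates). Camera axes: x right, y down, z forward; pixel columns grow to the right and rows downward; lengths in m; the calibration is good to about 2 mm. A picture is of the moment at which its call begins. There is no depth.
A pose or a line that the arm cannot do raises env.MotionError and nothing moves.
- job.hand_in(): hands the job in; it is judged then, once.
The state is a dict: "clock": time; "joints": joint angles; "qvel": joint speeds; "joint_efforts": joint torques, N m; "position": TCP position; "ee_rot": TCP orientation; "contact_force": force on the tool from outside, world axes, zero at the start; "ft_torque": the same for the moment, N m; "finger_gap": opening from 0.0 (shut) to 1.0 (fully open); "gripper_force": force on a finger pad.
Only numpy, scipy, OpenCV 4.12 (cv2) and the standard library are available. Lean on these libraries where they do the work, as an engineer would, in place of code of your own. Each camera call takes 0.05 s, during which the arm holds its last target. There are 200 camera calls.

## Working session

There is one attempt and no reset: what is moved stays moved. The work goes in short steps, each a Python script; the robot and the scene stay as the last script left them, time stands still between calls to the robot, and variables do not carry over. Pictures are saved under pics/ and viewed, at most 10 in all, crops included, and the job is handed in when it is done.

```bash
mkdir -p pics; python3 - <<'E'
from bench import env, kinematics, monitor, eyes, job
import cv2, numpy as np
for n in("top","scene"):
    f=eyes.grab_frame(n); cv2.imwrite(f"pics/{n}0.png",f["frame"][...,::-1]); np.savez(f"pics/{n}0.npz",**f); print(n,f["mtx"].tolist(),np.round(f["view"],4).tolist())
s=monitor.sense(); print(s["clock"],s["ee_rot"],env.hold_point_z)
E
```

```text
top [[457.1150136164914, 0.0, 317.98550174886856], [0.0, 457.1150136164914, 206.10753436820784], [0.0, 0.0, 1.0]] [[-0.0213, -0.9991, -0.037, -0.1694], [-0.981, 0.0281, -0.1919, 0.581], [0.1928, 0.0322, -0.9807, 0.9457], [0.0, 0.0, 0.0, 1.0]]
scene [[433.2827885968249, 0.0, 313.70819890390004], [0.0, 433.2827885968249, 197.09864399037303], [0.0, 0.0, 1.0]] [[-0.6966, 0.7173, 0.0161, 0.5487], [0.4261, 0.4316, -0.7951, -0.0917], [-0.5773, -0.547, -0.6063, 1.3516], [0.0, 0.0, 0.0, 1.0]]
0.1 [ 9.72655705e-01  2.32251120e-01 -8.07530329e-06 -5.44946112e-04] 0.0187
```

View pics/top0.png

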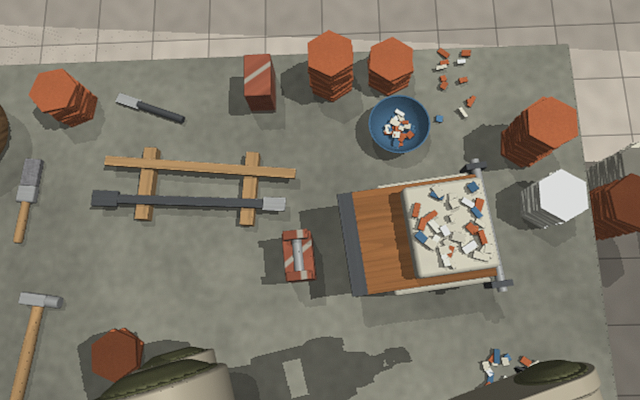

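View pics/scene0.png

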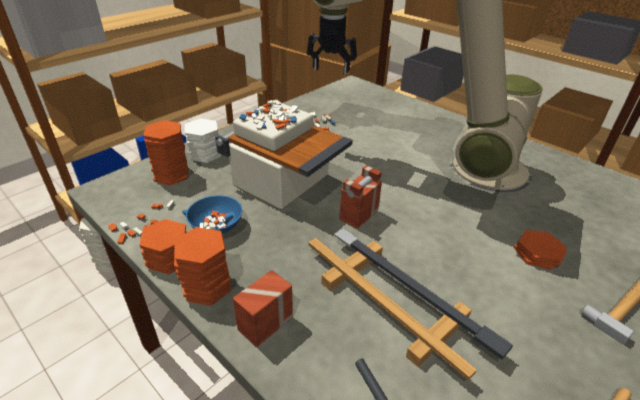

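The top view shows the bar from about (92,199) at the paddle to (286,205) at the blade, with the lath above it. The saddle brick is at (299,255), and the board's dark strip runs from (340,195) to (358,296). I'll zoom in to measure.

```bash
python3 - <<'E'
import cv2,numpy as np
a=cv2.imread("pics/top0.png")[170:310,80:240]; b=cv2.imread("pics/top0.png")[180:305,225:375]
cv2.imwrite("pics/c1.png",cv2.resize(b,None,fx=4.8,fy=4.8,interpolation=cv2.INTER_CUBIC))
s=cv2.imread("pics/scene0.png")[120:365,290:520]
cv2.imwrite("pics/c2.png",cv2.resize(s,None,fx=2.4,fy=2.4,interpolation=cv2.INTER_CUBIC))
E
cat >h.py <<'E'
import numpy as np
def back(f,uv,z):
    "pixels -> world points on plane z"
    M=f["view"];R,t=M[:3,:3],M[:3,3];c=-R.T@t
    d=np.c_[np.atleast_2d(uv),np.ones(len(np.atleast_2d(uv)))]@np.linalg.inv(f["mtx"]).T@R
    return c+d*((z-c[2])/d[:,2])[:,None]
def proj(f,p):
    p=np.atleast_2d(p)@f["view"][:3,:3].T+f["view"][:3,3]; p=p@f["mtx"].T
    return p[:,:2]/p[:,2:]
E
python3 - <<'E'
import numpy as np
from h import *
f=dict(np.load("pics/top0.npz"))
print(back(f,[(92,199),(286,205)],.042),back(f,[(297.5,230),(299.5,272)],.11),back(f,[(338,194),(352,297)],.154))
E
```

```text
[[ 0.60974159  0.32683297  0.042     ]
 [ 0.58330686 -0.11260203  0.042     ]] [[ 0.51692972 -0.14283247  0.11      ]
 [ 0.43189341 -0.14576968  0.11      ]] [[ 0.57989395 -0.22706023  0.154     ]
 [ 0.38069738 -0.24746172  0.154     ]]
```

View pics/c1.png

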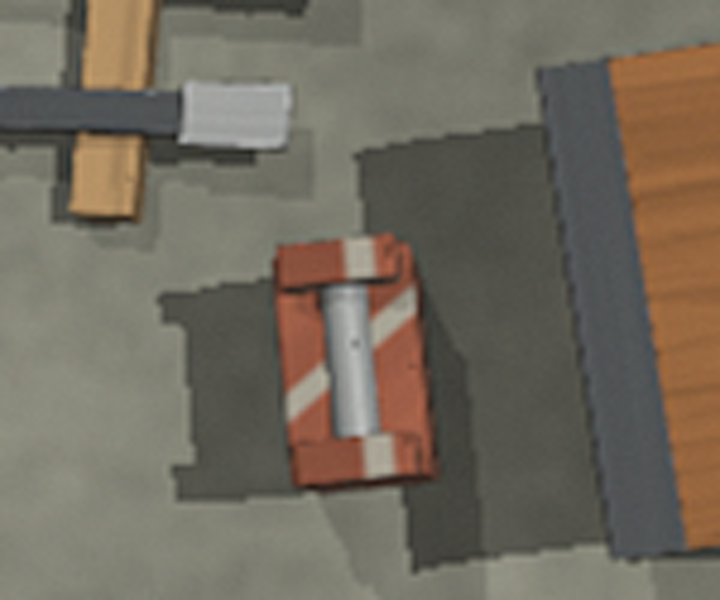

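View pics/c2.png

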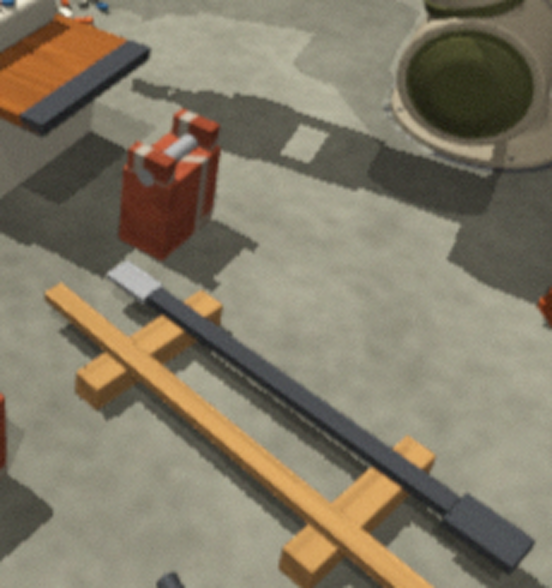

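```bash
python3 - <<'E'
import numpy as np
from h import *
np.set_printoptions(precision=4,suppress=True)
f=dict(np.load("pics/top0.npz"))
c=lambda *p:np.array(p)/4.8+[225-.4,180-.4]
print("rod",back(f,c((345,285),(355,436)),.108))
print("cheeks",back(f,c((277,245),(388,235),(298,489),(433,477)),.126))
print("edge",back(f,c((540,70),(612,557)),.154))
print("blade",back(f,c((292,86),(289,149),(185,82),(180,146)),.04))
# bar axis: tip & paddle
g=dict(np.load("pics/scene0.npz"))
s=lambda *p:np.array(p)/2.4+[290-.3,120-.3]
print("scene tip corners",back(g,s((109,272),(130,263),(161,288),(143,300)),.04))
print("scene paddle end",back(g,s((533,543),(518,568),(444,518),(467,495)),.042))
print("scene edge top",back(g,s((122,41),(150,50),(25,120),(42,129)),.154))
print("scene rod", back(g,s((170,158),(195,142)),.11))
print("scene edge bot",back(g,s((150,60),(42,134)),.138))
I=f["frame"].astype(int)
# dark bar centreline in the top view
P=[]
for u in list(range(95,115))+list(range(122,135))+list(range(160,235)):
    col=I[185:222,u].sum(1); r=np.where(col<260)[0]
    P.append((u,185+r.mean(),len(r)))
P=np.array(P); print(P[::6])
E
```

```text
rod [[ 0.4988 -0.1403  0.108 ]
 [ 0.4352 -0.1438  0.108 ]]
cheeks [[ 0.5141 -0.1135  0.126 ]
 [ 0.5171 -0.1601  0.126 ]
 [ 0.4132 -0.1215  0.126 ]
 [ 0.4168 -0.1769  0.126 ]]
edge [[ 0.5796 -0.2253  0.154 ]
 [ 0.3832 -0.2477  0.154 ]]
blade [[ 0.6008 -0.1113  0.04  ]
 [ 0.571  -0.1096  0.04  ]
 [ 0.6041 -0.0613  0.04  ]
 [ 0.5739 -0.0591  0.04  ]]
scene tip corners [[ 0.6026 -0.109   0.04  ]
 [ 0.5775 -0.1031  0.04  ]
 [ 0.5838 -0.0573  0.04  ]
 [ 0.6093 -0.0588  0.04  ]]
scene paddle end [[0.6037 0.3288 0.042 ]
 [0.6326 0.3301 0.042 ]
 [0.6315 0.2692 0.042 ]
 [0.5987 0.272  0.042 ]]
scene edge top [[ 0.3994 -0.2787  0.154 ]
 [ 0.3922 -0.2433  0.154 ]
 [ 0.5907 -0.2406  0.154 ]
 [ 0.5899 -0.2172  0.154 ]]
scene rod [[ 0.4871 -0.1323  0.11  ]
 [ 0.4457 -0.132   0.11  ]]
scene edge bot [[ 0.3873 -0.2459  0.138 ]
 [ 0.5796 -0.2274  0.138 ]]
[[ 95.     199.5     18.    ]
 [101.     199.5     18.    ]
 [107.     200.5     20.    ]
 [113.     200.5     20.    ]
 [126.     201.      13.    ]
 [132.     201.5     12.    ]
 [163.     202.5     12.    ]
 [169.     201.9167  12.    ]
 [175.     202.5     12.    ]
 [181.     203.      12.    ]
 [187.     202.5     14.    ]
 [193.     203.      13.    ]
 [199.     202.9167  12.    ]
 [205.     204.      13.    ]
 [211.     203.      11.    ]
 [217.     203.5     12.    ]
 [223.     203.5     12.    ]
 [229.     203.5     12.    ]]
```

```bash
cat >>h.py <<'E'
from scipy.spatial.transform import Rotation as Ro
HP=0.0187; G=np.array([-.017,0,.006])
def tcp(origin,d,tilt=0.,g=G):
    "TCP pose holding the bar: origin = bar origin, d = xy heading of blade, tilt = blade up"
    d=np.array([*d,0.])/np.hypot(*d); by=np.cross([0,0,1],d)
    bx=np.cos(tilt)*d+np.sin(tilt)*np.array([0,0,1]); bz=np.cross(bx,by); R=np.c_[bx,by,bz]
    return np.array(origin)+R@(g+[0,0,-HP]), Ro.from_matrix(np.c_[-bx,by,-bz]).as_quat()
E
python3 - <<'E'
from h import *
from bench import env, kinematics, monitor, eyes
import cv2
d0=(-.057,-.998); o=np.array([.5995,.110,.030])
p,q=tcp(o,d0); print(p,kinematics.ik(p,q))
env.reach(p+[0,0,.10],q); print(monitor.sense()["clock"])
print(env.movel(p,.1,guard=12)); env.close_gripper(60)
s=monitor.sense(); print(s["finger_gap"],s["gripper_force"],s["clock"])
env.movel(p+[0,0,.12],.12)
s=monitor.sense(); print(s["finger_gap"],s["contact_force"],s["ft_torque"],s["clock"])
for n in("top","scene"):
    f=eyes.grab_frame(n); np.savez(f"pics/{n}1.npz",**f)
    cv2.imwrite(f"pics/{n}1.png",f["frame"][...,::-1])
E
```

```text
[0.60046936 0.12697234 0.0173    ] [ 1.77409849e-02  7.35539209e-01  1.42710744e+00 -4.44089210e-16
  9.78946003e-01  7.47932318e-02]
2.6083
False
0.22286667874618252 59.56043779850006 4.375
0.22032353120501177 [-0.09017956 -0.48046797 -7.32088598] [-0.01743822  0.00018645 -0.0427216 ] 5.525
```

View pics/scene1.png

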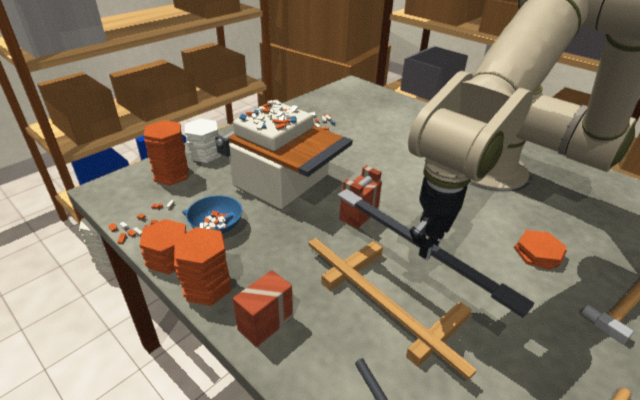

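The bar is held level, with its tip near (342,195) in the scene view. Next I'll move behind the brick and line up.

```bash
cat >>h.py <<'E'
ROD=np.array([.465,-.1435]); D=np.array([np.sin(.082),-np.cos(.082)])
def on(s,z,tilt=0.):
    "hold pose: bar underside over the rod axis at height z, tip s beyond the rod"
    o=ROD+D*(s-.220)*np.cos(tilt); return tcp([*o,z+(s-.22)*np.sin(tilt)],D,tilt)
E
python3 - <<'E'
from h import *
from bench import env, kinematics, monitor, eyes
import cv2
p,q=on(-.045,.15); env.movel(p,.2,frame=q)
p,q=on(-.045,.117); env.movel(p,.1,frame=q)
print(monitor.sense()["clock"])
L=[]
for n,(r,c) in(("top",(185,230)),("scene",(150,300))):
    f=eyes.grab_frame(n); np.savez(f"pics/{n}2.npz",**f)
    im=f["frame"][...,::-1].copy()
    L.append(cv2.resize(im[r:r+120,c:c+130],None,fx=3,fy=4.5 if 0 else 3,interpolation=cv2.INTER_CUBIC))
    tipw=[*(ROD-D*.045),.119]; print(n,"predicted tip",proj(f,tipw), (proj(f,tipw)-[c,r])*3)
cv2.imwrite("pics/c3.png",np.hstack(L))
E
```

```text
7.05
top predicted tip [[275.46315941 257.49298494]] [[136.38947824 217.47895483]]
scene predicted tip [[378.06795504 183.96027779]] [[234.20386513 101.88083337]]
```

View pics/c3.png

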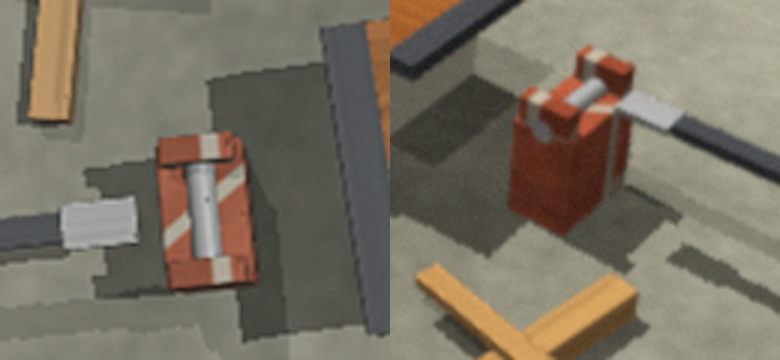

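Tip in the top crop is at (136,219) against a predicted (136,217), and the heading points at the middle of the opening. Inserting now.

```bash
python3 - <<'E'
from h import *
from bench import env, kinematics, monitor, eyes
import cv2
S=.141
p,q=on(S,.117); hit=env.movel(p,.1,frame=q,guard=8); print("insert hit",hit,monitor.sense()["position"]-p)
if not hit:
    p,q=on(S,.109); print("down",env.movel(p,.03,frame=q,guard=4),monitor.sense()["position"]-p,monitor.sense()["contact_force"])
print(monitor.sense()["clock"])
L=[]
for n,(r,c) in(("top",(185,230)),("scene",(110,300))):
    f=eyes.grab_frame(n); np.savez(f"pics/{n}3.npz",**f)
    im=f["frame"][...,::-1].copy()
    L.append(cv2.resize(im[r:r+130,c:c+130],None,fx=3,fy=3,interpolation=cv2.INTER_CUBIC))
cv2.imwrite("pics/c4.png",np.hstack(L))
E
```

```text
insert hit False [-4.98488214e-05  3.68069130e-04 -7.38267068e-06]
down False [1.31119349e-04 7.75728058e-05 7.29722391e-05] [-0.61280522  1.75372937 -3.85038664]
9.575
```

View pics/c4.png

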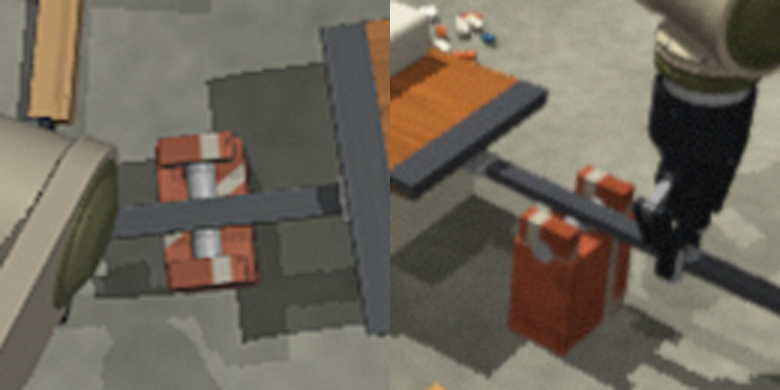

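The bar lies across the rod, centred between the cheeks, with the blade start at about (336.7,251.5) just in front of the strip. I'll check the depth numerically, then tilt, release and look.

```bash
python3 - <<'E'
from h import *
from bench import env, kinematics, monitor, eyes
import cv2
f=dict(np.load("pics/top3.npz")); g=dict(np.load("pics/scene3.npz"))
b=back(f,(320/3+229.7,200/3+184.7),.119)[0]
b2=back(g,((490-390)/3+299.7,170/3+109.7),.119)[0]
e=np.array([.474,-.2375]); n=np.array([-.106,.994])
print("blade start before edge (mm):",(b[:2]-e)@n*1e3,(b2[:2]-e)@n*1e3)
for t in (.03,.06,.09):
    p,q=on(.141,.110,t)
    if env.movel(p,.05,frame=q,guard=8): print("touch",t); break
print(monitor.sense()["contact_force"])
env.release(); p=monitor.sense()["position"]
p=p+np.array([0,0,.0]); env.movel(p+[0,0,.10],.12)
print(monitor.sense()["clock"],monitor.sense()["contact_force"])
# clear view: over the paddle, fingers shut
x=ROD-D*.262; q=on(.141,.110)[1]
env.close_gripper(); env.movel([*x,.20],.15,frame=q)
L=[]
for nm,(r,c) in(("top",(160,100)),("scene",(110,290))):
    f=eyes.grab_frame(nm); np.savez(f"pics/{nm}4.npz",**f)
    im=f["frame"][...,::-1].copy()
    L.append(cv2.resize(im[r:r+200,c:c+260],None,fx=1.5,fy=1.5,interpolation=cv2.INTER_CUBIC))
cv2.imwrite("pics/c5.png",np.hstack(L)); print(monitor.sense()["clock"])
E
```

```text
blade start before edge (mm): 17.013847978177786 7.228328030900371
[-0.2350487   0.615832   -6.32537758]
12.0667 [ 0.51529367 -0.98245514 -1.31555024]
14.2
```

View pics/c5.png

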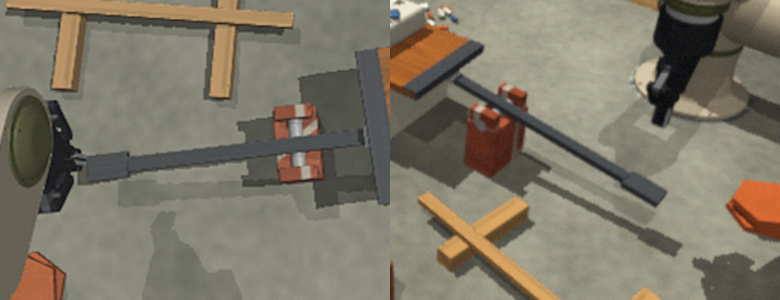

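```bash
python3 - <<'E'
from h import *
import cv2
d3=np.array([*D,0]);by=np.cross([0,0,1],d3);th=.14
bx=np.cos(th)*d3+np.sin(th)*np.array([0,0,1]);bz=np.cross(bx,by)
def P(s,y,z): return np.array([*ROD,.11])+bx*s+by*y+bz*z
rows=[]
for n,cr in(("top",((205,275),(215,115))),("scene",((115,270),(195,370)))):
    f=dict(np.load(f"pics/{n}4.npz")); t=[]
    for k,(r,c) in enumerate(cr):
        im=cv2.resize(f["frame"][r:r+75,c:c+97,::-1],None,fx=4,fy=4,interpolation=cv2.INTER_CUBIC)
        pts=[P(.091,a,.011) for a in(-.01,.01)] if k==0 else [P(s,a,.012) for s in(-.299,-.239) for a in(-.018,.018)]
        for u in (proj(f,np.array(pts))-[c,r]+.5)*4: cv2.circle(im,tuple(np.int32(np.round(u))),2,(0,255,255),-1)
        if k==0:
            E=np.array([[.58,-.226,.154],[.384,-.2468,.154],[.58,-.226,.138],[.384,-.2468,.138]])
            u=np.int32((proj(f,E)-[c,r]+.5)*4)
            cv2.line(im,tuple(u[0]),tuple(u[1]),(0,255,0),1);cv2.line(im,tuple(u[2]),tuple(u[3]),(255,0,255),1)
        t.append(im)
    rows.append(np.hstack(t))
cv2.imwrite("pics/c6.png",np.vstack(rows))
E
```

```text
(no output)
```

View pics/c6.png

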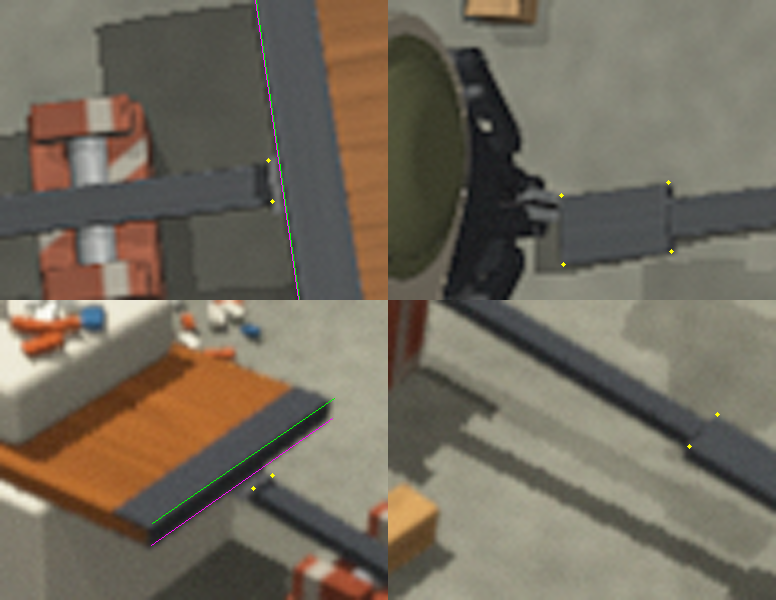

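The model overlay matches the image: the paddle dots sit on its corners at (562,195)–(670,250), and the blade starts about 3 mm in front of the edge. That puts the tip about 46 mm under. Now pressing along the arc.

```bash
python3 - <<'E'
from h import *
from bench import env, kinematics, monitor, eyes
import cv2
def pr(th,off=0.):
    s=.141; o=ROD+D*(s-.22)*np.cos(th)
    return tcp([*o,.11+(s-.22)*np.sin(th)],D,th,np.array([-.191,0,.012+HP+off]))
p,q=pr(.14,.04); env.movel(p,.15,frame=q)
p,q=pr(.13,.004); print("approach",env.movel(p,.08,frame=q,guard=8))
for th in(.16,.19,.22,.25,.28,.31,.335,.35,.365):
    p,q=pr(th); h=env.movel(p,.04,frame=q,guard=32); s=monitor.sense()
    print(th,h,np.round(s["position"],4),np.round(s["contact_force"],1),s["clock"])
    if h: break
env.hold(.3)
f=eyes.grab_frame("scene"); np.savez("pics/scene5.npz",**f)
E
```

```text
approach False
0.16 False [0.4441 0.1241 0.0798] [-0.4 -0.9  9.1] 15.8833
0.19 False [0.4445 0.1231 0.072 ] [ 0.5  0.5 10.5] 16.2333
0.22 False [0.4448 0.1219 0.064 ] [ 1.4 -0.4 10.4] 16.5833
0.25 False [0.4451 0.1204 0.0561] [ 1.8 -0.2 10. ] 16.9333
0.28 False [0.4452 0.1187 0.0481] [ 1.   0.6 10.1] 17.2833
0.31 False [0.4454 0.1168 0.0403] [ 2.1  0.6 10.4] 17.6333
0.335 False [0.4456 0.1149 0.0337] [2.2 0.8 9.9] 17.95
0.35 False [0.4458 0.1139 0.03  ] [ 0.9  2.2 11.1] 18.2
0.365 False [0.4459 0.1127 0.0262] [ 1.1  2.3 12.8] 18.45
```

```bash
python3 - <<'E'
from h import *
from bench import env, kinematics, monitor, eyes
import cv2
def pr(th,off=0.):
    s=.141; o=ROD+D*(s-.22)*np.cos(th)
    return tcp([*o,.11+(s-.22)*np.sin(th)],D,th,np.array([-.191,0,.012+HP+off]))
p,q=pr(.371); print(env.movel(p,.03,frame=q,guard=25),monitor.sense()["position"],monitor.sense()["contact_force"])
env.hold(.3)
p,q=pr(.371,.01); env.movel(p,.04,frame=q)
p,q=pr(.371,.13); env.movel(p,.15,frame=q); env.hold(.5)
s=monitor.sense(); print(s["clock"],s["contact_force"])
L=[]
for nm,(r,c) in(("top",(160,110)),("scene",(90,270))):
    f=eyes.grab_frame(nm); np.savez(f"pics/{nm}6.npz",**f)
    im=f["frame"][...,::-1].copy()
    L.append(cv2.resize(im[r:r+200,c:c+260],None,fx=1.5,fy=1.5,interpolation=cv2.INTER_CUBIC))
    for t in(0,.055,.08,.11):   # strip front bottom corner predictions
        m=np.array([.482,-.2365]);x=np.array([.994,.106]);n=np.array([-.106,.994]); h=np.array([*(m-n*.28),.138])
        pt=[h+np.array([*(x*a+n*.28*np.cos(t)),.28*np.sin(t)]) for a in(-.1,.1)]
        print(nm,t,((proj(f,np.array(pt))-[c,r])*1.5+[390*(nm=="scene"),0]).round(1).tolist())
cv2.imwrite("pics/c7.png",np.hstack(L))
E
```

```text
False [0.44609643 0.11226938 0.02497261] [ 0.15002947  3.64495163 15.68853162]
21.2 [ 0.36327101 -0.46152015 -0.06170184]
top 0 [[362.2, 204.0], [341.0, 52.5]]
top 0.055 [[363.0, 203.9], [341.4, 50.0]]
top 0.08 [[363.6, 203.9], [341.8, 48.7]]
top 0.11 [[364.4, 203.8], [342.4, 47.2]]
scene 0 [[514.5, 80.9], [445.6, 129.1]]
scene 0.055 [[514.9, 73.4], [445.5, 121.1]]
scene 0.08 [[514.9, 69.9], [445.3, 117.4]]
scene 0.11 [[514.9, 65.7], [445.0, 112.9]]
```

View pics/c7.png

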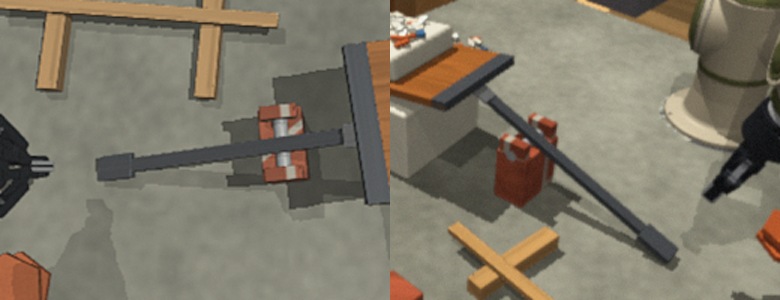

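The board's lower strip corners are at about (513,66) and (446,111), which fits a tilt of about 0.11 rad. The bar lies in the saddle with the blade under the edge, and the robot is clear.

```bash
python3 -c "
from bench import job
print(job.hand_in())"
```

```text
the job is handed in; nothing more can be done
None
```

The job is handed in: the pry bar lies in the saddle with its blade under the board, and the pictures show the edge up about 30 mm and holding, with the arm clear at 21 s on the robot clock.

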